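Find the heavy side of a pulley on the balancing rollers

ROBOT

A 6-joint arm with a two-finger parallel gripper is mounted at the origin on a cart in front of the work surface, level with it; the furniture and walls round the work are solid. World frame = base frame: x ahead of the robot, y to its left, z up, the work surface at z = 0. Lengths are in mm, angles in rad, forces in N, time in s.
With the tool pointing down it reaches from about 300 to 775 mm from the base axis. Payload 14.6 kg.
Tool frame: the origin (TCP) lies on the centre line of the jaws, within the pads' length; the fingertips stand 19 mm ahead of it and the grasp point (between the pads) is the TCP (bot.tip_reach is the distance from the TCP to the fingertips, in mm); z points along the fingers, y is the line along which they close (so a half turn about z gives the same grasp; the last joint's range is limited). The gripper opens to 85 mm and grips with 20 to 120 N. Pads are 22 mm wide; open, the fingers measure 114 mm over their backs; the gripper's body (76 mm by 85 mm) begins 54 mm behind the grasp point. The pads swing forward as they close: fully open they stand 13 mm farther back than shut.
Start: joints at [1.151, 0.3, 1.521, -0, 1.321, -0.067], TCP at [190.037, 516.116, 250.281] pointing down, gripper open.
Joint ranges: [-3.03, 3.03], [-0.79, 2.21], [0.23, 2.52], [-1.04, 4.18], [0, 3.07], [-2.55, 2.55]. Speed limits (rad/s): [2.22, 2.22, 2.57, 3.14, 3.14, 3.14].

INTERFACE

Orientations are given as a unit quaternion [w, x, y, z].
In Python, from rig import bot gives the robot as it stands. Calls block until the motion is done:
- bot.move_to(position, orientation): joint-space move of the TCP to a pose.
- bot.servo_line(position, attitude=None, speed=150, until_force=None): straight line of the TCP; attitude=None keeps the orientation; speed is the mean speed in mm/s. With until_force (N) it stops when the force on the tool has changed by that much, and returns True; else False.
- bot.move_joints(angles): joint-space move.
- bot.move_gripper(opening, grip_force=None): finger opening in mm; grip_force is the grip in N (None keeps the last); returns when the fingers have stopped.
- bot.dwell(seconds).
- bot.ik(position, orientation): joint angles nearest the present ones, or None.
- bot.read_state(): the state.
- bot.read_camera(name): name is "scene" or "top" or "wrist"; returns a dict with "image" (420x560x3 uint8, blue, green, red), "depth" (420x560 float32, mm along the optical axis (not along the pixel's ray), 0 where there is no reading), "fovy" (degrees; the focal length in pixels is half the picture's height over the tangent of half this angle, whatever the lens; pixels are square), "cx", "cy" (the principal point, pixels), "eye" and "attitude" of the camera in the world; the wrist camera has in their place "mount" (4x4, takes a point from camera to tool coordinates, whose origin is the TCP and whose axes are the flange's). Camera axes: x right, y down, z forward; pixel columns grow to the right and rows downward; lengths in mm; the calibration is good to about 2 mm. A picture is of the moment at which its call begins: read the wrist's pose just before it.
A pose or a line that the arm cannot do raises bot.MotionError and nothing moves.
- bot.finish_job(): hands the job in; it is judged then, once.
The state is a dict: "clock": time; "joint_positions": joint angles; "qvel": joint speeds; "effort": joint torques, N m; "ee_pos": TCP position; "tool_rot": TCP orientation; "ft_force": force on the tool from outside, world axes, zero at the start; "moment": the same for the moment, N m; "grip_width": finger opening in mm; "grip_force": force on a finger pad.
Only numpy, scipy, OpenCV 4.12 (cv2) and the standard library are available. Lean on these libraries where they do the work, as an engineer would, in place of code of your own. Each camera call takes 0.05 s, during which the arm holds its last target. There are 200 camera calls.

TASK

Check the balance of the grooved pulley: lift it out of its wooden rack, set it down with its shaft lying across the rollers of the roller stand (do not drop it), let go, and leave it to turn freely until its heavy side hangs straight down and it has come to rest. Leave the smaller flat-rimmed wheel where it is in its own rack.

Things in the scene. Friction and masses are not known exactly. Their poses are not given: they have to be found in the camera images.
- pulley_centre (a point): Centre of the grooved aluminium pulley on its shaft line; x along the shaft, z up at the start. Disc 104 mm diameter, 26 mm thick, V-groove round the rim; it stands on edge in a wooden rack, shaft level, centre 69 mm above the bench. Grip the top of the rim from above by its flat faces, across the 26 mm (the solid rim is 14 mm deep; the rack's cheeks are only 34 mm high).
- pulley: The same pulley with its steel shaft (16 mm diameter, 140 mm long, 70 mm to each side of the centre) and its weight, 0.4 to 0.55 kg in all; origin and axes as pulley_centre.
- weight_mark (a point): Centre of the dark steel block (22 x 21 mm, within the rim faces) bolted into the recess at one side of the pulley, 24.5 mm from the shaft line: the heavy side. It turns with the pulley. z points from the shaft outward through the block; at the start sideways or upward.
- stand_seat (a point): Where the shaft shall lie: point on the shaft line midway between the roller pairs, 77 mm above the bench; x along that line. Each pair: two free rollers of 32 mm diameter, 17 mm to either side of the line; the shaft sinks in between and centres itself. Pairs sit 45 mm either way along x; the disc hangs between them (60 mm free). Let go here, it swings and rests in about 4 s.
- stand: The grey roller stand, fixed to the bench, base 125 x 100 mm; nothing on it rises above the shaft line (77 mm). Origin at the centre of its underside, x along the shaft line.
- flat_wheel_centre (a point): Centre of the other wheel, to be left alone: aluminium, flat rim without groove, 80 mm diameter, 22 mm thick, shaft 110 mm long, standing in a like rack with its centre 58 mm above the bench. x along its shaft.

How it is judged (in metres and radians):
At the end, for the whole second after the job is handed in: The pulley's shaft lies on both roller pairs (centre within 18 mm of the seat point, shaft within 10 degrees of the roller line), its weight points straight down within about 11 degrees, and it is at rest (below 0.3 rad/s); the flat-rimmed wheel still stands in its rack (within 20 mm of its start) (distance between pulley_centre and stand_seat below 0.018 m and angle between the x axis of pulley_centre and the x axis of stand_seat, either way round below 0.17 rad and angle between weight_mark's own z axis and vertical above 2.94 rad and angular speed of pulley below 0.3 rad/s and linear speed of pulley below 0.02 m/s and distance of flat_wheel_centre from where it was at the start of the episode below 0.02 m); the robot touches nothing.
It fails at once if the flat-rimmed wheel is disturbed (moved over 20 mm) (distance of flat_wheel_centre from where it was at the start of the episode above 0.02 m).
It fails at once if the pulley is dropped (falls free at over 0.7 m/s) (contact force between the fingers and pulley below 0.1 N and linear speed of pulley above 0.7 m/s).
It fails at once if the robot itself turns the pulley on the rollers, or holds it with the weight already down, in place of letting it turn freely (distance between pulley_centre and stand_seat below 0.018 m and contact force between the fingers and pulley above 3 N and angle between weight_mark's own z axis and vertical above 2.7 rad).
It also fails if it takes over 48 s, if anything falls off the work surface, if the arm or the gripper's body presses on something with over 40 N, if the wrist force passes 120 N, or if a joint passes its speed limit or range.

## Working session

There is one attempt and no reset: what is moved stays moved. The work goes in short steps, each a Python script; the robot and the scene stay as the last script left them, time stands still between calls to the robot, and variables do not carry over. Pictures are saved under pics/ and viewed, at most 10 in all, crops included, and the job is handed in when it is done.

```bash
ls; mkdir -p pics
python3 - <<'E'
from rig import bot
import cv2,numpy as np
for n in("scene","top"):
    c=bot.read_camera(n); cv2.imwrite(f"pics/{n}0.png",c["image"]); np.savez(f"{n}0.npz",**c)
    print(n,c["fovy"],c["cx"],c["cy"],c["eye"],c["attitude"],(c["depth"]>0).mean())
print(bot.read_state()["clock"],bot.read_state()["tool_rot"])
E
```

```text
pics
scene 44.17583680489098 282.73103106834316 204.1279088135122 [ -43.06055429 -714.34903146  546.44252179] [-0.51852281  0.8130036  -0.21827775  0.15004688] 0.9918962585034014
top 54.40201380106896 283.74254292109134 207.67421198513986 [447.53017528 126.21260891 918.11410715] [-0.02449907  0.70904272 -0.70446658  0.019623  ] 0.9960289115646258
0.1 [-1.19027777e-04  1.75478652e-01  9.84483103e-01 -4.98248926e-04]
```

View pics/top0.png

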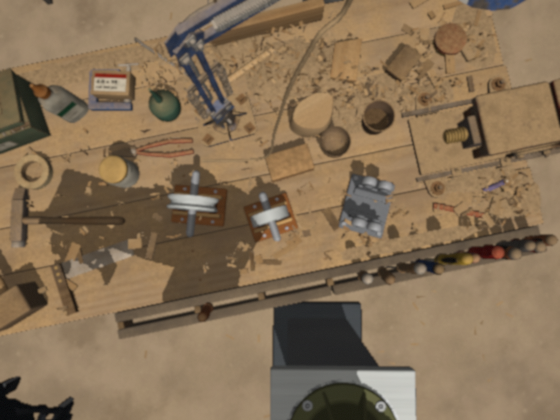

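View pics/scene0.png

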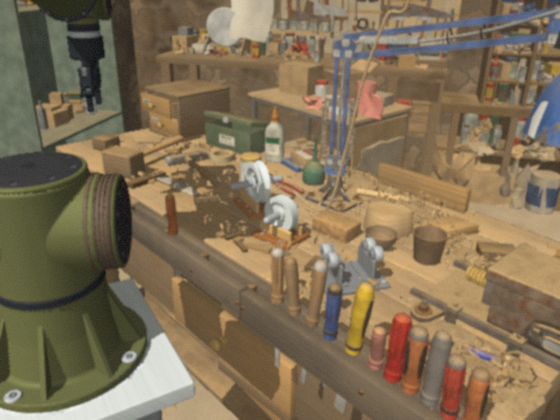

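The top view shows the grooved pulley at about (194,203), the flat wheel at (270,213) and the grey stand at (367,205). Next I measure them from depth.

```bash
cat > h.py <<'E'
import numpy as np, cv2
from scipy.spatial.transform import Rotation as R
def rot(q): return R.from_quat([q[1],q[2],q[3],q[0]])
def quat(r):
    q=r.as_quat(); return [q[3],q[0],q[1],q[2]]
def cloud(c,Rw=None,t=None):
    d=c["depth"]; h,w=d.shape; f=h/2/np.tan(np.radians(float(c["fovy"]))/2)
    v,u=np.mgrid[:h,:w]
    P=np.stack([(u-c["cx"])/f*d,(v-c["cy"])/f*d,d],-1)
    if Rw is None: return P@rot(c["attitude"]).as_matrix().T+c["eye"]
    P=P@c["mount"][:3,:3].T+c["mount"][:3,3]
    return P@Rw.T+t
E
python3 - <<'E'
from h import *
c=dict(np.load("top0.npz")); P=cloud(c)
print("bench z",np.median(P[150:170,230:260,2]))
def an(n,r0,r1,c0,c1,z0,z1):
    Q=P[r0:r1,c0:c1].reshape(-1,3); Q=Q[(Q[:,2]>z0)&(Q[:,2]<z1)]
    r=cv2.minAreaRect(Q[:,:2].astype(np.float32)); 
    print(n,len(Q),"mean",Q.mean(0).round(1),"rect",np.round(r[0],1),np.round(r[1],1),round(r[2],1),"zmax",np.percentile(Q[:,2],99).round(1))
an("pulley top",165,245,160,230,90,135)
an("pulley shaft+",165,245,160,230,63,82)
an("flat top",185,250,240,305,80,110)
an("flat shaft",185,250,240,305,53,70)
an("stand rollers",165,250,335,402,55,85)
an("stand base",165,250,335,402,8,85)
Z=P[170:240:5,340:400:5,2].astype(int);print(Z)
E
```

```text
bench z 0.0967579140888688
pulley top 577 mean [508.9 318.5 110.1] rect [509.1 322.5] [92.3 26. ] 85.7 zmax 122.3
pulley shaft+ 446 mean [507.4 319.   74.9] rect [509.3 322. ] [ 93.5 110.4] 46.1 zmax 80.7
flat top 354 mean [483.6 162.3  92.6] rect [483.5 162.6] [21.9 66.3] 19.4 zmax 99.9
flat shaft 319 mean [482.9 161.9  64.1] rect [483.4 162.7] [73.4 88.1] 70.9 zmax 69.0
stand rollers 624 mean [511.9 -49.4  69. ] rect [510.8 -51.1] [ 68.  107.4] 74.5 zmax 77.0
stand base 2486 mean [506.9 -48.7  28.6] rect [496.7 -53.4] [137.5 149.5] 73.0 zmax 75.8
[[ -1   0   2  -2   1  -1   2  -3   0  -2   0   0]
 [ -1  -3   2   9   8   0   2   2  -2   1  -2   0]
 [  0  -1  11   7   9  71  75  70  65   0   1  -2]
 [  0   0  13   9  57  68  62   8  70  75  72   0]
 [  0   2   6  17  13  22  41  56  70  67   9   0]
 [  8   0  11   6  14  16  14  15  14  29  12   0]
 [  0   7   9   8   7  12   8  12  16  19  23   1]
 [-15   8   8   8   9   7   7   6   8   9   0   0]
 [  3  10  17  14   9   9   9   9  11  11   7  -4]
 [  2   8  52  63  70  15  14   6  12  12  17  24]
 [  8  16  10  74  76  63  53  69  10   8   0   0]
 [  9   8  10  66  73   8  70  74  71  -1  -1   2]
 [  0   0   0  11  11   7   8  74  64  -2   0  -1]
 [  0   0   0  -2  19  17   7   8   8  -2   1  -2]]
```

```bash
cat >> h.py <<'E'
def pca(Q):
    Q=Q[:,:2]; m=Q.mean(0); w,V=np.linalg.eigh(np.cov((Q-m).T)); return V[:,1]
def down(yaw): # tool z down, tool y along world yaw
    y=np.array([np.cos(yaw),np.sin(yaw),0]); z=np.array([0,0,-1.]); return quat(R.from_matrix(np.stack([np.cross(y,z),y,z],1)))
E
python3 - <<'E'
from h import *
from rig import bot
c=dict(np.load("top0.npz")); P=cloud(c)
def sel(r0,r1,c0,c1,z0,z1):
    Q=P[r0:r1,c0:c1].reshape(-1,3); return Q[(Q[:,2]>z0)&(Q[:,2]<z1)]
p=pca(sel(165,245,160,230,90,135)); pa=np.arctan2(p[1],p[0])-np.pi/2
s=pca(sel(165,250,335,402,55,85)); sa=np.arctan2(s[1],s[0])
print("pulley shaft yaw",np.degrees(pa),"stand yaw",np.degrees(sa))
for xy,a in(((509,322),pa),((511,-51),sa)):
  for k in(-1,0,1,2):
    for z in (115,250):
      j=bot.ik([*xy,z],down(a+k*np.pi)); print(xy,k,z,None if j is None else np.round(j,2))
st=bot.read_state(); print(rot(st["tool_rot"]).as_matrix().round(2))
# camera mount
w=bot.read_camera("wrist"); print(w["mount"].round(2))
# highest things in the work corridor
m=(P[...,0]>250)&(P[...,0]<620)&(P[...,1]>-120)&(P[...,1]<400)&(P[...,2]>130)
print(m.sum(), P[m].min(0) if m.any() else "", P[m].max(0) if m.any() else "")
E
```

```text
pulley shaft yaw -4.611159575514559 stand yaw 165.20649282642808
(509, 322) -1 115 None
(509, 322) -1 250 None
(509, 322) 0 115 [ 0.5   0.55  1.5  -0.    1.09  0.58]
(509, 322) 0 250 [ 0.5   0.42  1.36 -0.    1.36  0.58]
(509, 322) 1 115 None
(509, 322) 1 250 None
(509, 322) 2 115 [ 0.5   0.55  1.5  -0.    1.09  0.58]
(509, 322) 2 250 [ 0.5   0.42  1.36 -0.    1.36  0.58]
(511, -51) -1 115 [-0.17  0.38  1.76 -0.    1.    0.09]
(511, -51) -1 250 [-0.17  0.22  1.62 -0.    1.3   0.09]
(511, -51) 0 115 None
(511, -51) 0 250 None
(511, -51) 1 115 [-0.17  0.38  1.76 -0.    1.    0.09]
(511, -51) 1 250 [-0.17  0.22  1.62 -0.    1.3   0.09]
(511, -51) 2 115 None
(511, -51) 2 250 None
[[-0.94  0.35 -0.  ]
 [ 0.35  0.94 -0.  ]
 [ 0.   -0.   -1.  ]]
[[   0.     -0.95   -0.32   83.89]
 [   1.      0.      0.     -0.65]
 [  -0.     -0.32    0.95 -122.57]
 [   0.      0.      0.      1.  ]]
934 [447.53017528 126.21260891 918.11410715] [447.53017528 126.21260891 918.11410715]
```

Run:
```python
from h import *
from rig import bot
bot.move_gripper(60)
bot.move_to([509,322,230],down(np.radians(-4.6)))
st=bot.read_state(); w=bot.read_camera("wrist"); cv2.imwrite("pics/w1.png",w["image"])
P=cloud(w,rot(st["tool_rot"]).as_matrix(),np.array(st["ee_pos"]))
Q=P[w["depth"]>0]; n=np.hypot(Q[:,0]-509,Q[:,1]-322)
A=Q[(n<65)&(Q[:,2]>90)&(Q[:,2]<126)]; r=cv2.minAreaRect(A[:,:2].astype(np.float32)); p=pca(A)
print(len(A),A.max(0),r,np.degrees(np.arctan2(p[1],p[0]))-90, st["clock"],st["ee_pos"])
T=A[A[:,2]>A[:,2].max()-8]; print("top",T.mean(0),T.min(0),T.max(0))
```

```text
3488 [525.11938093 369.37431159 121.70759982] ((508.95361328125, 321.7420654296875), (93.80636596679688, 25.990468978881836), 85.74364471435547) -4.263256090215947 1.925 [508.35807915 322.88797665 230.15009629]
top [509.07176554 323.05950375 117.17994737] [494.64312255 295.1821602  113.72019041] [523.16567703 348.01995176 121.70759982]
```

View pics/w1.png

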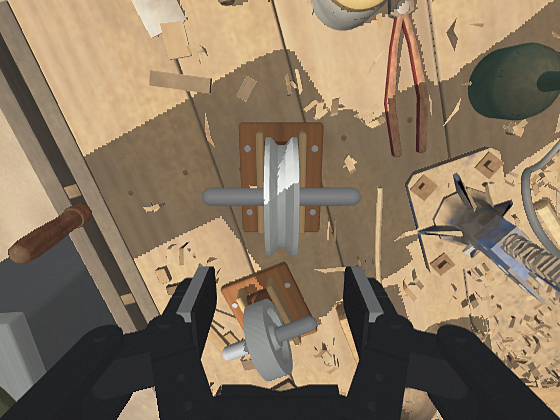

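The wrist view shows the pulley at (282,195), with nothing in the way of the fingers. Its centre is near (509,322) and its top is at z≈121, so it can be grasped.

Run:
```python
from h import *
from rig import bot
q=down(np.radians(-4.4))
bot.servo_line([509,322,112],q,speed=120)
bot.move_gripper(20,grip_force=80)
s=bot.read_state(); print(s["grip_width"],s["grip_force"],s["ee_pos"],s["ft_force"])
bot.servo_line([509,322,250],speed=100)
s=bot.read_state(); print(s["grip_width"],s["grip_force"],s["ft_force"],s["ee_pos"])
bot.move_to([511,-51,250],down(np.radians(-14.8)))
st=bot.read_state(); w=bot.read_camera("wrist"); cv2.imwrite("pics/w2.png",w["image"])
print(st["clock"],st["ee_pos"],st["grip_width"],st["ft_force"])
M=rot(st["tool_rot"]).as_matrix(); P=cloud(w,M,np.array(st["ee_pos"]))
Q=P[w["depth"]>0]; n=np.hypot(Q[:,0]-511,Q[:,1]+51)
A=Q[(n<75)&(Q[:,2]>55)&(Q[:,2]<84)]; print("rollers",len(A),cv2.minAreaRect(A[:,:2].astype(np.float32)))
c=bot.read_camera("scene"); cv2.imwrite("pics/s2.png",c["image"])
np.savez("w2.npz",M=M,e=st["ee_pos"],**w)
```

```text
24.610664645057913 78.7287962436676 [509.23502459 322.11628311 112.70475858] [-1.16369054 -0.56031581  6.69228722]
25.15255137916352 78.68718266487122 [ 0.24106968 -0.22296467 -5.44743542] [508.86254871 321.91154445 249.31106222]
6.4417 [511.23174678 -50.1942999  250.00584521] 24.58042360258975 [-0.70311505 -0.25789219 -5.6093716 ]
rollers 2848 ((510.86578369140625, -52.47947692871094), (64.25738525390625, 106.08340454101562), 75.48491668701172)
```

View pics/w2.png

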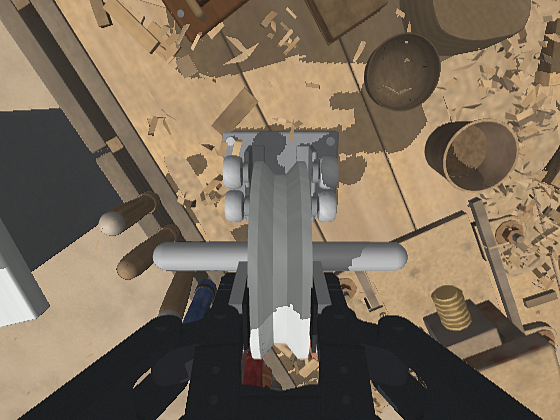

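View pics/s2.png

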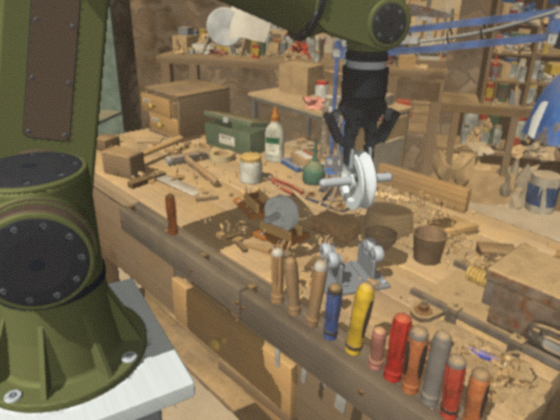

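The pulley is held with its shaft level. It runs across row ~255 of the wrist picture, above the stand rollers at rows 170–210. I measure the shaft relative to the tool.

Run:
```python
from h import *
w=dict(np.load("w2.npz")); P=cloud(w,w["M"],w["e"]); T=(P-w["e"])@w["M"]
m=np.zeros(T.shape[:2],bool); m[235:275,150:412]=1
m&=(T[...,2]>20)&(T[...,2]<70)&(abs(T[...,1])>22)
for s in(-1,1):
    for a,b in((22,45),(45,75)):
        q=T[m&(s*T[...,1]>a)&(s*T[...,1]<b)]
        if len(q): print(s,a,len(q),"x",np.percentile(q[:,0],[2,98]).round(1),"ymax",(s*q[:,1]).max().round(1),"z top",np.percentile(q[:,2],[3,50]).round(1), "mean",q.mean(0).round(1))
```

```text
-1 22 1267 x [-7.3  7.1] ymax 45.0 z top [35.9 38.1] mean [  1.8 -33.6  39. ]
-1 45 1204 x [-7.4  7.1] ymax 69.1 z top [36.1 38.2] mean [  1.7 -55.8  39. ]
1 22 1241 x [-6.9  7.2] ymax 45.0 z top [35.9 37.8] mean [ 1.8 33.6 38.6]
1 45 1139 x [-6.7  7.2] ymax 69.1 z top [35.8 37.9] mean [ 1.8 55.6 38.6]
```

Run:
```python
from h import *
from rig import bot
q=down(np.radians(-14.8)); x,y=511,-51.4
bot.servo_line([x,y,130],q,speed=100)
bot.dwell(0.3)
hit=bot.servo_line([x,y,117],q,speed=20,until_force=4)
s=bot.read_state(); print(hit,s["clock"],s["ee_pos"],s["ft_force"],s["grip_width"])
c=bot.read_camera("scene"); cv2.imwrite("pics/s3.png",cv2.resize(c["image"][160:320,260:460],None,fx=3,fy=3))
np.savez("s3.npz",**c)
```

```text
True 8.7 [510.85650897 -51.92668792 119.95658261] [-0.03469128 -3.66012135  1.7527029 ] 24.691045092642565
```

View pics/s3.png

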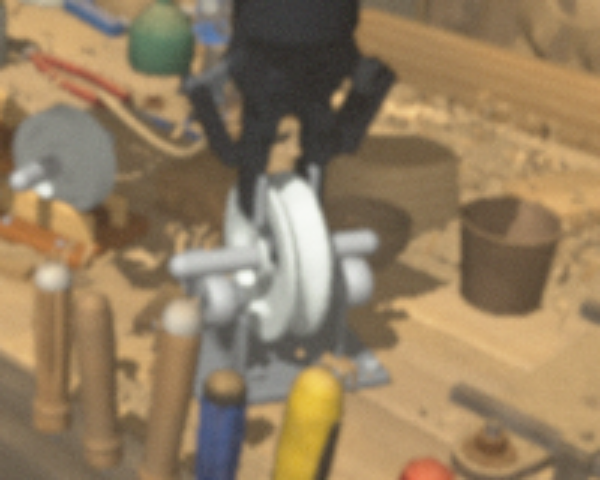

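The shaft lies on the rollers at the expected height, and the stand has taken the weight. I release the pulley.

Run:
```python
from h import *
from rig import bot
bot.move_gripper(56)
s=bot.read_state(); print(s["clock"],s["grip_width"],s["ft_force"])
bot.servo_line([510.9,-51.9,290],down(np.radians(-14.8)),speed=120)
bot.dwell(5)
st=bot.read_state(); w=bot.read_camera("wrist"); bot.dwell(0.5); w2=bot.read_camera("wrist")
print("motion diff",np.abs(w["image"].astype(int)-w2["image"]).max(-1).mean())
P=cloud(w2,rot(st["tool_rot"]).as_matrix(),np.array(st["ee_pos"])); Q=P[w2["depth"]>0]
n=np.hypot(Q[:,0]-511,Q[:,1]+51); A=Q[(n<65)&(Q[:,2]>95)&(Q[:,2]<140)]
p=pca(A); print(st["clock"],cv2.minAreaRect(A[:,:2].astype(np.float32)),A[:,2].max(),np.degrees(np.arctan2(p[1],p[0]))-90)
c=bot.read_camera("scene")["image"][160:320,260:460]
cv2.imwrite("pics/f.png",cv2.hconcat([cv2.resize(w2["image"],(400,300)),cv2.resize(c,(375,300))]))
```

```text
9.1583 56.16981552272783 [-0.68417241  0.28211061  0.19303887]
motion diff 1.639702380952381
15.725 ((510.3507995605469, -51.82929229736328), (94.30290222167969, 26.02429962158203), 75.2845687866211) 128.64968601716555 -14.690936384780386
```

View pics/f.png

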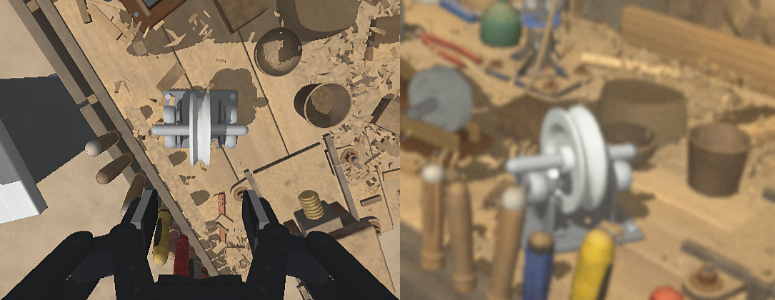

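The pulley is seated at (510.4,-51.8) with yaw -14.7°, but neither view shows the weight. I look at its face with the wrist camera.

Run:
```python
from h import *
from rig import bot
bot.move_gripper(85)
ok=False
for X in (360,340,380,400):
  for Z in (230,260,290):
    for t in (25,20,30,15):
      q=quat(R.from_euler('y',-t,degrees=True)*rot(down(np.pi/2)))
      if not ok and bot.ik([X,-10,Z],q) is not None:
        try: bot.move_to([X,-10,Z],q); ok=True; print(X,Z,t)
        except bot.MotionError as e: print(e)
st=bot.read_state(); print(st["clock"],st["joint_positions"])
w=bot.read_camera("wrist"); cv2.imwrite("pics/w4.png",w["image"])
```

```text
360 230 25
18.425 [-0.17648225 -0.35510571  2.25676435  0.10240601  0.81200978 -1.80072828]
```

View pics/w4.png

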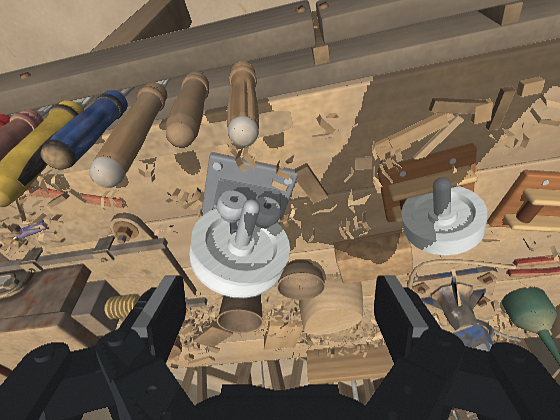

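The picture is upside down. The pulley hub is at about (243,235), and the upper half of the recess (rows 240–290) is empty. I zoom in to confirm.

Run:
```python
import cv2
i=cv2.imread("pics/w4.png")[150:310,170:310]; cv2.imwrite("pics/w5.png",cv2.resize(cv2.rotate(i,cv2.ROTATE_180),None,fx=3.7,fy=3.7,interpolation=cv2.INTER_CUBIC))
```

```text
(no output)
```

View pics/w5.png

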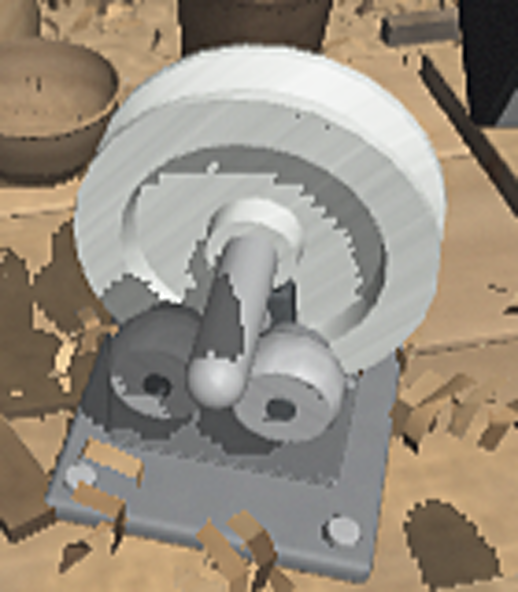

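The dark block shows directly below the hub, at about (285,300). Its right edge is at ~297, and a centred block would put it at ~295. The weight hangs straight down, so I hand in.

```bash
python3 -c "
from rig import bot
bot.dwell(1.5); print(bot.finish_job())"
```

```text
the job is handed in; nothing more can be done
None
```

The pulley is on the roller stand, released and at rest with its heavy side down as far as the pictures show, the flat wheel was left in its rack, and the job is handed in; no verdict came back.

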